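# Level a riser shelf and hold the spirit level pressed on it

## Robot

A 6-joint arm with a two-finger parallel gripper is mounted at the origin on the work surface; the furniture and walls round the work are solid. World frame = base frame: x ahead of the robot, y to its left, z up, the work surface at z = 0. Lengths are in m, angles in degrees, forces in N, time in s.
With the tool pointing down it reaches from about 0.4 to 0.825 m from the base axis. Payload 7 kg.
Tool frame: the origin (TCP) lies at the very end of the fingers, on their centre line; the grasp point (between the pads) lies 19 mm behind it; z points along the fingers, y is the line along which they close (so a half turn about z gives the same grasp; the last joint's range is limited). The gripper opens to 88 mm and grips with 3 to 60 N. Pads are 19 mm wide; open, the fingers measure 130 mm over their backs; the gripper's body (78 mm by 193 mm) begins 47 mm behind the grasp point.
Start: joints at [-59.467, 20.546, 0.682, 0, -70.136, -16.507], TCP at [0.164, -0.655, 0.227] pointing down, gripper open.
Joint ranges: [-176.03, 176.03], [-82.01, 121.73], [-58.28, 71.71], [-173.87, 95.51], [-174.79, -0.11], [-173.66, 173.66]. Speed limits (degrees/s): [136.94, 136.94, 172.46, 180, 180, 180].

## Interface

Orientations are given as [roll, pitch, yaw] about the fixed x, y, z axes, in that order (R = Rz(yaw) Ry(pitch) Rx(roll)).
In Python, from plant import get_state, imaging, r, finder gives the robot as it stands.
- The arm moves only by the shell command python3 -m handwheel 'ROWS' [FORCE]. ROWS is JSON, a list of rows, each a list of 5 numbers: the closure, from 0 (fully open) to 1 (shut), then the shift along the world's x, y, z in cm, then the turn about the world's z in degrees. A call has 1 to 8 rows; each row is the pose to reach, as a shift and turn from the pose commanded when the call began; what a row does not reach only later rows make up. A row lasts 1/8 s, in which the tool goes at most 62.5 mm and 10.7 degrees, less where a joint would pass 70% of its speed; a pose out of reach is approached as far as the arm can. A call with a gripper value outside its range is refused whole. The fingers move at their own pace and stop on an object; FORCE is the grip in N (left out, the last holds). Time passes only in rows, so rows that repeat a pose let the fingers close. It gives the time, the measured TCP pose, the force, the opening and the grip force at its end, in the units of the state.
- get_state(): the state, without advancing time (a new reading comes with each control period).
- imaging.capture(name): name is "scene" or "top" or "wrist"; returns (picture, depth): 400x640x3 uint8, red, green, blue; 400x640 float32, m along the optical axis (not along the pixel's ray), 0 where there is no reading.
- imaging.get_calibration(name): a dict with "fx", "fy", "cx", "cy" (pixels), "dist" ([k1, k2, p1, p2, k3] as OpenCV has them; the pictures are not rectified), "rvec" (rotation vector, rad) and "tvec" (3), from world to camera coordinates, as OpenCV has them; the wrist camera has in their place "hand_eye" (4x4, takes a point from camera to tool coordinates, whose origin is the TCP and whose axes are the flange's). Camera axes: x right, y down, z forward; pixel columns grow to the right and rows downward; lengths in m; the calibration is good to about 2 mm. A picture is of the moment at which its call begins: read the wrist's pose just before it. get_calibration takes no time and is no camera call.
- r.close_job(): hands the job in; it is judged then, once.
Trained networks look in the newest picture that a camera, given by its name, has taken for a name from the list of things; names that differ only in an ending like _2 or _b are one class to them, and where a whole thing is asked for, a point or a joint stands for the part that bears it (a point fixed in the world has none). Each returns a list of dicts, best first, with "p" (0 to 1); they miss things now and then, are a little off and sometimes report something else, mostly with a low value. They report only what shows in the picture. A call takes as long as a camera call. They do not tell look-alikes from the thing itself.
- finder.cut_out(camera, query): "region" (400x640 bool, what is visible of it) and "pixel" ([column, row] in pixels, amid what is visible of it).
The state is a dict: "time_s": time; "joints": joint angles; "qd": joint speeds; "joint_torque": joint torques, N m; "tcp_pos": TCP position; "eef_rot": TCP orientation; "contact_force": force on the tool from outside, world axes, zero at the start; "moment": the same for the moment, N m; "gripper_width": finger opening in m; "gripper_force": force on a finger pad.
Only numpy, scipy, OpenCV 4.12 (cv2) and the standard library are available. Lean on these libraries where they do the work, as an engineer would, in place of code of your own. Each camera call takes 0.05 s, during which the arm holds its last target. There are 200 camera calls.

## Task

Lay the small spirit level upright on the desk riser's board, along its length and midway between its hinged end and the black grip, and let go of it. Then turn that grip of the levelling foot until the bubble stands between the two lines of the vial. Last, let go of the grip, press the level straight down onto the board with about 10 newtons, so that the riser settles on its rubber pads, and finish while still pressing, with the bubble still between the lines and the other things on the desk undisturbed.

Things in the scene. Friction and masses are not known exactly. Their poses are not given: they have to be found in the camera images.
- level_mid (a point): Centre of the loose spirit level, half-way up (19 mm above its underside): an aluminium bar 24 mm wide (its x), 130 mm long (its y), 38 mm high (its z, up), dark end caps. A green vial runs along y in the middle 62 mm of its top; beyond that the top is plain metal at full height.
- level: The same spirit level, 0.21 to 0.31 kg, at the start lying upright on the desk; origin at the centre of its underside, same axes. It may be laid on the board either way round.
- bubble_mid (a point): Middle of the white bubble (16 mm long) in the vial, 16 mm above level_mid. It always stands at the higher end: 4.5 mm from the vial's middle for each 0.01 rad that the level slopes along its length. It comes to rest within 1 s. Two black rings round the vial mark the middle: the bubble is between them when within 3 mm of the middle.
- bubble (a joint): The same bubble as an angle in rad: the slope that it shows, 0.01 for 4.5 mm off the middle, + towards the level's +y; limits +-0.04. Between the rings within +-0.0067.
- board_mid (a point): Point on top of the riser's wooden board, 75 mm above the desk, where the level's middle belongs (within 45 mm along and 35 mm across, turned at most 10 degrees). z: up from the board; y: along the board to its hinged end, 98 mm from here; the other end is 143 mm away. Board 140 mm wide. At the start the foot end is 0.014 to 0.034 rad too low.
- board: The same board; origin on its hinge, 90 mm along +y from board_mid and 9 mm below the top face; same axes, tilts about x. The riser is fixed to its place (which varies) but stands on soft rubber pads: pushed down it sinks evenly, without tilting, about 1 mm per 4 N.
- knob_grip (a point): Middle of the black upright bar grip of the levelling foot, 125 mm from board_mid along the board's -y, 118 mm above the desk. Grip 46 mm long (its x), 14 mm thick (its y), 30 mm high; this point is 14 mm below its top. Under it a 20 mm collar and 11 mm stem; the board's top is 43 to 51 mm below this point.
- knob: The same grip with its screw; origin 106 mm below knob_grip, same axes. Turns about z at constant height, stays where left, needs 0.06 N m. Clockwise from above raises the foot end, 0.0105 rad per rad turned (bubble 4.7 mm). Level is 1.3 to 3.3 rad clockwise of the start; end stops 0.5 rad or more below the start and 1.2 rad past level.
- loupe: Bystander: black cup-shaped loupe, 41 mm wide, 32 mm high, loose on the desk; origin under its centre. Leave it alone.
- earbud_case: Bystander: white earbud case, 26 x 58 x 41 mm, loose on the desk mat; origin under its centre. Leave it alone.
- stapler: Bystander: teal stapler, 141 mm long (its x), 34 mm wide, 42 mm high, loose on the desk; origin under its centre. Leave it alone.
Not all that is in view belongs to the job. What is shaped like the level but brown is not meant.

How it is judged (in metres and radians):
On the way, in this order (a step that is already met when the one before it is completed fails the run):
1. the level lies let go on the middle of the board, lengthwise (x of level_mid in the frame of board_mid between -0.035 and 0.035 m and y of level_mid in the frame of board_mid between -0.045 and 0.045 m and z of level_mid in the frame of board_mid between 0.016 and 0.0215 m and angle between the y axis of level_mid and the y axis of board_mid, either way round below 0.2 rad and angle between level_mid's own z axis and vertical below 0.08 rad and contact force between level and board above 0.5 N and contact force between the fingers and level below 0.1 N), for 1 s.
2. the bubble stands between the lines while the level lies on the board (x of level_mid in the frame of board_mid between -0.035 and 0.035 m and y of level_mid in the frame of board_mid between -0.045 and 0.045 m and z of level_mid in the frame of board_mid between 0.016 and 0.0215 m and angle between the y axis of level_mid and the y axis of board_mid, either way round below 0.2 rad and angle between level_mid's own z axis and vertical below 0.08 rad and y of bubble_mid in the frame of level_mid between -0.003 and 0.003 m and contact force between level and board above 0.5 N and contact force between the arm and level below 0.5 N), for 0.4 s.
At the end, for the whole second after the job is handed in: Still pressing at the end: 5 to 25 N between level and board, fingers on the level with over 3 N and off the grip; level upright on the board within 45 mm along and 35 mm across of its mark and 0.2 rad of its length; bubble within 3 mm of the vial's middle, board within 0.009 rad of level (x of level_mid in the frame of board_mid between -0.035 and 0.035 m and y of level_mid in the frame of board_mid between -0.045 and 0.045 m and z of level_mid in the frame of board_mid between 0.016 and 0.0215 m and angle between the y axis of level_mid and the y axis of board_mid, either way round below 0.2 rad and angle between level_mid's own z axis and vertical below 0.08 rad and y of bubble_mid in the frame of level_mid between -0.003 and 0.003 m and contact force between level and board between 5 and 25 N and contact force between the fingers and level above 3 N and contact force between the fingers and knob below 0.1 N and angle between board_mid's own z axis and vertical below 0.009 rad); the arm keeps its last pose, push and grip.
It fails at once if the loupe is disturbed (moved over 30 mm) (distance of loupe from where it was at the start of the episode above 0.03 m).
It fails at once if the earbud case is disturbed (moved over 30 mm) (distance of earbud_case from where it was at the start of the episode above 0.03 m).
It fails at once if the stapler is disturbed (moved over 30 mm) (distance of stapler from where it was at the start of the episode above 0.03 m).
It also fails if it takes over 72 s, if anything falls off the work surface, if the arm or the gripper's body presses on something with over 40 N, if the wrist force passes 120 N, or if a joint passes its speed limit or range.

## Working session

There is one attempt and no reset: what is moved stays moved. The work goes in short steps, Python scripts to look and compute and a shell command to move; the robot and the scene stay as the last step left them, time stands still between calls to the robot, and variables do not carry over. Pictures are saved under pics/ and viewed, at most 10 in all, crops included, and the job is handed in when it is done.

```bash
ls; mkdir -p pics; cat > h.py <<'E'
import numpy as np, cv2
from scipy.spatial.transform import Rotation as R
from plant import get_state, imaging, r, finder
def cam(name, st=None):
    c=imaging.get_calibration(name); K=np.array([[c['fx'],0,c['cx']],[0,c['fy'],c['cy']],[0,0,1.]]); D=np.array(c['dist'])
    if name=='wrist':
        st=st or get_state(); T=np.eye(4); T[:3,:3]=R.from_euler('xyz',st['eef_rot'],degrees=True).as_matrix(); T[:3,3]=st['tcp_pos']
        W=T@np.array(c['hand_eye'])
    else:
        M=cv2.Rodrigues(np.array(c['rvec'],float))[0]; W=np.eye(4); W[:3,:3]=M.T; W[:3,3]=-M.T@np.array(c['tvec'],float).ravel()
    return K,D,W
def pts(uv,z,C):
    K,D,W=C; n=cv2.undistortPoints(np.array(uv,float).reshape(-1,1,2),K,D)[:,0]
    z=np.array(z,float).reshape(-1,1); p=np.c_[n*z,z]
    return p@W[:3,:3].T+W[:3,3]
def onz(uv,h,C):
    K,D,W=C; n=cv2.undistortPoints(np.array(uv,float).reshape(-1,1,2),K,D)[:,0]
    d=np.c_[n,np.ones(len(n))]@W[:3,:3].T; s=(h-W[2,3])/d[:,2]; return W[:3,3]+d*s[:,None]
def cloud(reg,depth,C):
    v,u=np.nonzero(reg&(depth>0)); return pts(np.c_[u,v],depth[v,u],C)
def save(p,name): cv2.imwrite('pics/'+name,cv2.cvtColor(p,cv2.COLOR_RGB2BGR))
E
python3 - <<'E'
from h import *
print(get_state())
a,_=imaging.capture('scene'); b,_=imaging.capture('top')
save(a,'s0.png');save(b,'t0.png')
for n in ['level','board','knob','loupe','earbud_case','stapler']:
    C=cam('top'); _,d=imaging.capture('top')
    for f in finder.cut_out('top',n)[:3]:
        P=cloud(f['region'],d,C)
        if len(P)<5: print(n,f['p'],f['pixel'],len(P));continue
        hi=P[P[:,2]>np.percentile(P[:,2],97)-.006]
        rc=cv2.minAreaRect((hi[:,:2]*1000).astype(np.float32))
        print(n,round(f['p'],2),f['pixel'],'med',np.median(P,0).round(3),'z',np.percentile(P[:,2],[3,97]).round(3),'rect',np.round(rc[0]),np.round(rc[1]),round(rc[2]))
E
```

```text
pics
{'time_s': 0.0, 'joints': array([-5.94690117e+01,  2.05916142e+01,  6.32782964e-01, -2.24108916e-02,
       -7.01363049e+01, -1.65071266e+01]), 'qd': array([-0.04851399,  0.08951929,  0.0037701 , -0.00406524,  0.09051753,
        0.06020916]), 'joint_torque': array([-7.30754782e-04, -5.82714629e+01,  2.93044639e+01,  6.99710861e+00,
        6.94994713e-03, -2.15672098e-04]), 'tcp_pos': array([ 0.16343204, -0.65439179,  0.22560595]), 'eef_rot': array([ 1.79902798e+02, -6.83520021e-03, -1.65983765e+02]), 'contact_force': array([ 0.2958648 , -0.43147141, -0.07242982]), 'moment': array([-0.04406484,  0.00725098,  0.01089691]), 'gripper_force': 0.0, 'gripper_width': 0.0874993804417796}
level 0.73 [237.1, 292.6] med [0.327 0.133 0.036] z [0.008 0.041] rect [326. 136.] [129.  25.] 12
level 0.64 [407.8, 173.0] med [ 0.61  -0.269  0.036] z [-0.    0.04] rect [ 613. -269.] [ 24. 128.] 8
level 0.62 [388.4, 130.2] med [ 0.716 -0.215  0.031] z [0.002 0.041] rect [ 722. -214.] [ 18. 118.] 3
board 0.83 [263.9, 216.8] med [0.505 0.068 0.073] z [0.07  0.077] rect [504.  70.] [237. 139.] 84
board 0.58 [340.0, 130.8] med [ 0.713 -0.092  0.026] z [-0.002  0.033] rect [717. -95.] [34. 34.] 44
knob 0.71 [307.3, 222.4] med [ 0.492 -0.035  0.132] z [0.105 0.135] rect [494. -34.] [13. 44.] 0
loupe 0.72 [336.4, 132.3] med [ 0.713 -0.092  0.026] z [0.004 0.033] rect [715. -93.] [34. 34.] 44
loupe 0.39 [389.2, 131.3] med [ 0.716 -0.22   0.029] z [-0.002  0.041] rect [ 722. -215.] [ 17. 118.] 4
earbud_case 0.75 [379.5, 267.5] med [ 0.389 -0.198  0.043] z [0.011 0.047] rect [ 390. -200.] [25. 54.] 39
stapler 0.59 [387.4, 130.2] med [ 0.716 -0.216  0.031] z [0.003 0.041] rect [ 721. -215.] [ 19. 120.] 6
```

View pics/t0.png

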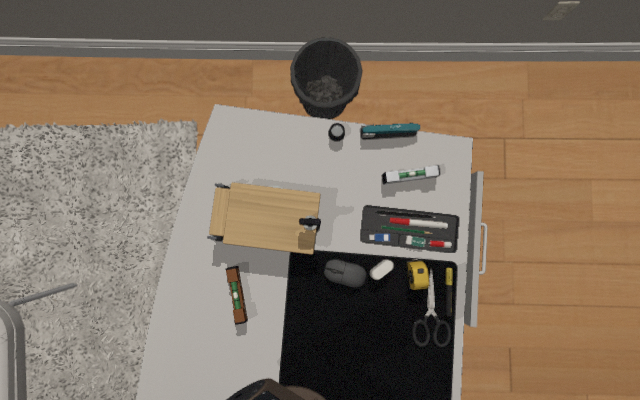

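View pics/s0.png

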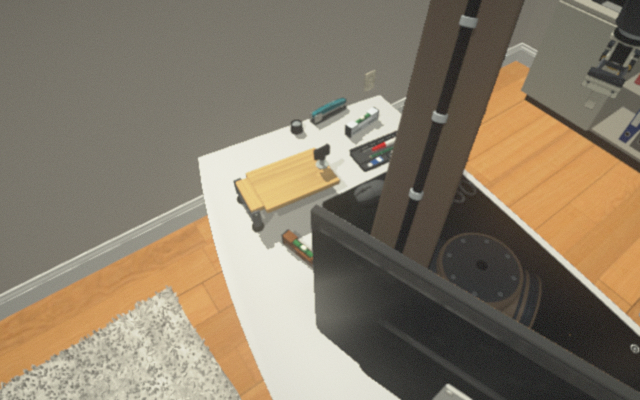

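The top view shows three candidates:
- Brown look-alike at (237,293), world (0.33,0.14).
- Aluminium level with white caps at (410,174), world (0.613,-0.269), long axis about 98°.
- Teal stapler at (388,130).

The description fits the one at (410,174). The board's mid is about (0.507,0.091) with its y axis at about 84°. The grip is at (0.494,-0.034), with its long side along world y. Next I'll go above the level and check it close up.

```bash
python3 -m handwheel '[[0,5,4,1,10],[0,10,8,2,20],[0,15,12,3,30],[0,20,16,4,40],[0,25,20,5,50],[0,29,24,6,60],[0,33,28,7,70],[0,37,32,7,80]]'; python3 -m handwheel '[[0,4,3,0,4],[0,8,6.5,0,4],[0,8,6.5,0,4],[0,8,6.5,0,4]]'
python3 - <<'E'
from h import *
s=get_state();C=cam('wrist',s);a,d=imaging.capture('wrist');save(a,'w1.png')
print(s['tcp_pos'],s['eef_rot'],s['joints'].round(1),imaging.get_calibration('wrist'))
for f in finder.cut_out('wrist','level'):
    P=cloud(f['region'],d,C);hi=P[P[:,2]>np.percentile(P[:,2],97)-.006]
    print(f['p'],f['pixel'],np.percentile(P[:,2],[3,97]),cv2.minAreaRect((hi[:,:2]*1000).astype(np.float32)))
E
```

```text
time_s: 1.7
tcp_pos: [0.5353, -0.3334, 0.298]
eef_rot: [-179.9, -0.1, -85.6]
contact_force: [0.4, -1.5, -0.6]
gripper_width: 0.0875
gripper_force: 0.0
time_s: 2.2
tcp_pos: [0.6135, -0.2697, 0.2963]
eef_rot: [180.0, 0.0, -81.9]
contact_force: [0.8, -0.7, 0.3]
gripper_width: 0.0876
gripper_force: 0.0
[ 0.61350871 -0.2696813   0.29633681] [ 1.79968966e+02  2.72235137e-03 -8.19375008e+01] [ -7.1  18.3   6.4   0.  -78.1  15.2] {'fx': 303.74971158157126, 'fy': 303.74971158157126, 'cx': 320.3565529991059, 'cy': 206.7850857629184, 'dist': array([-0.05260204,  0.        ,  0.        ,  0.        ,  0.        ]), 'hand_eye': array([[ 9.45189599e-04, -9.53942927e-01, -2.99986663e-01,
         8.08285389e-02],
       [ 9.99999536e-01,  8.46399835e-04,  4.59260499e-04,
        -5.73319533e-04],
       [-1.84199643e-04, -2.99986958e-01,  9.53943285e-01,
        -1.57153933e-01],
       [ 0.00000000e+00,  0.00000000e+00,  0.00000000e+00,
         1.00000000e+00]])}
0.66 [321.9, 170.4] [0.02185559 0.03855851] ((613.4552612304688, -270.69451904296875), (23.262845993041992, 127.9731216430664), 8.532069206237793)
```

View pics/w1.png

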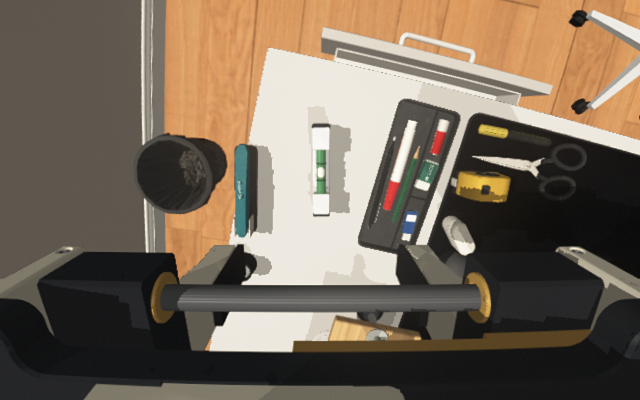

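The crop shows the bare aluminium level at (321,170), with green vial and bubble, and no brown. It lies at (0.6135,-0.2700), which confirms the choice. I'll grasp it.

```bash
python3 -m handwheel '[[0.35,0,0,-6,0.4],[0.35,0,-0.05,-12,0.4],[0.35,0,-0.1,-18,0.4],[0.35,0,-0.1,-23,0.4],[0.35,0,-0.1,-26,0.4],[0.35,0,-0.1,-28,0.4],[0.35,0,-0.1,-28.8,0.4],[0.35,0,-0.1,-28.8,0.4]]' 30; python3 -m handwheel '[[1,0,0,0,0],[1,0,0,0,0],[1,0,0,0,0],[1,0,0,0,0],[1,0,0,0,0],[1,0,0,0,0],[1,0,0,0,0]]' 30
```

```text
time_s: 3.3
tcp_pos: [0.6133, -0.2715, 0.0088]
eef_rot: [180.0, -0.0, -81.6]
contact_force: [0.3, 0.2, 0.6]
gripper_width: 0.057
gripper_force: 0.0
time_s: 4.18
tcp_pos: [0.6136, -0.2708, 0.0089]
eef_rot: [-180.0, -0.0, -81.6]
contact_force: [-3.3, 1.0, 5.7]
gripper_width: 0.0238
gripper_force: 30.0
```

```bash
python3 -m handwheel '[[1,0,0,1,0],[1,0,0,3,0],[1,0,0,6,0],[1,0,0,10,0],[1,0,0,15,0],[1,0,0,20,0],[1,0,0,24,0],[1,0,0,24,0]]' 30
```

```text
time_s: 5.18
tcp_pos: [0.6151, -0.2714, 0.2529]
eef_rot: [-179.6, -0.1, -81.6]
contact_force: [0.0, -0.6, -2.7]
gripper_width: 0.0239
gripper_force: 30.0
```

```bash
python3 -m handwheel '[[1,-1.5,4,0,-2],[1,-3,9,0,-4],[1,-4.5,14.5,0,-6],[1,-6,20,0,-8],[1,-7.5,25.5,0,-10],[1,-9,31,0,-12],[1,-10,35,0,-14],[1,-10.6,37.7,0,-14]]'; python3 -m handwheel '[[1,0,0,0,0],[1,0,0,0,0]]'
python3 - <<'E'
from h import *
s=get_state();C=cam('wrist',s);a,d=imaging.capture('wrist');save(a,'w2.png')
print(s['tcp_pos'],s['eef_rot'],s['joints'].round(1))
for n in ['board','knob','level']:
  for f in finder.cut_out('wrist',n)[:2]:
    P=cloud(f['region'],d,C);zm=np.percentile(P[:,2],90);hi=P[abs(P[:,2]-zm)<.008]
    print(n,f['p'],f['pixel'],np.percentile(P[:,2],[3,50,97]),cv2.minAreaRect((hi[:,:2]*1000).astype(np.float32)))
    if n=='board':
        q=P[abs(P[:,2]-np.median(P[:,2]))<.008];print(np.linalg.lstsq(np.c_[q[:,:2],np.ones(len(q))],q[:,2],rcond=None)[0])
E
```

```text
time_s: 6.18
tcp_pos: [0.5061, 0.1078, 0.2474]
eef_rot: [179.9, -0.0, -95.5]
contact_force: [1.3, -0.8, -3.2]
gripper_width: 0.0239
gripper_force: 30.0
time_s: 6.42
tcp_pos: [0.507, 0.1058, 0.2478]
eef_rot: [179.9, -0.0, -95.6]
contact_force: [0.7, -0.2, -2.8]
gripper_width: 0.0236
gripper_force: 30.0
[0.50704982 0.10582293 0.24775022] [ 1.79921488e+02 -4.24562954e-02 -9.55576200e+01] [ 33.5   4.9 -16.9  -0.  -68.3 -39.1]
board 0.77 [316.3, 117.2] [0.06961417 0.07190745 0.07423317] ((503.2684326171875, 63.1925163269043), (226.7914581298828, 140.79806518554688), 84.00907135009766)
[0.00107036 0.01524608 0.07079806]
board 0.25 [321.7, 221.9] [0.25954819 0.27494901 0.27681715] ((505.73931884765625, 90.7682876586914), (99.33255767822266, 24.232816696166992), 84.4716796875)
[-0.00103327 -0.02954802  0.277655  ]
knob 0.73 [323.6, 37.9] [0.10169092 0.13093011 0.13267142] ((492.978759765625, -33.291603088378906), (46.92437744140625, 14.183832168579102), 89.32962036132812)
level 0.83 [461.7, 185.3] [0.00273195 0.03462083 0.03839615] ((325.98760986328125, 135.65359497070312), (130.55958557128906, 25.21314239501953), 11.660518646240234)
level 0.82 [320.9, 222.8] [0.25909674 0.27493628 0.27683452] ((505.92852783203125, 90.63731384277344), (99.10596466064453, 24.553457260131836), 84.44451904296875)
```

View pics/w2.png

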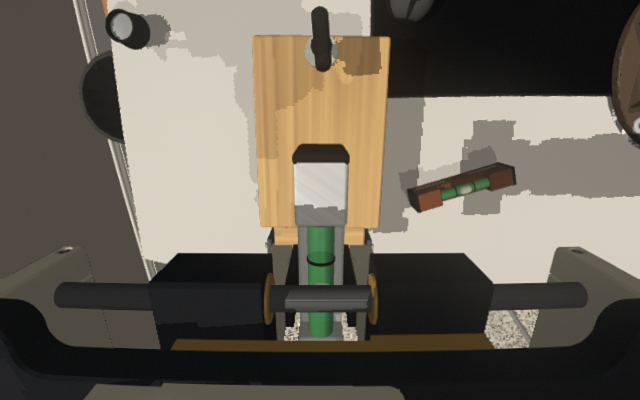

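The level is held along the board's length, above its mid. I'll lower it.

```bash
python3 -m handwheel '[[1,0,0,-4,-0.4],[1,0,0,-9,-0.4],[1,0,0,-12,-0.4],[1,0,0,-14.5,-0.4],[1,0,0,-15.6,-0.4],[1,0,0,-15.9,-0.4],[1,0,0,-16.1,-0.4],[1,0,0,-16.1,-0.4]]'
```

```text
time_s: 7.62
tcp_pos: [0.508, 0.1064, 0.0883]
eef_rot: [-179.9, 0.0, -96.0]
contact_force: [-0.0, -0.6, -2.7]
gripper_width: 0.0241
gripper_force: 30.0
```

```bash
python3 -m handwheel '[[1,0,0,-0.2,0],[1,0,0,-0.3,0],[1,0,0,-0.4,0],[1,0,0,-0.4,0]]';python3 -m handwheel '[[1,0,0,-0.1,0],[1,0,0,-0.15,0],[1,0,0,-0.15,0]]'
```

```text
time_s: 8.12
tcp_pos: [0.5076, 0.1061, 0.0836]
eef_rot: [-180.0, -0.0, -96.0]
contact_force: [-0.6, 0.5, -1.8]
gripper_width: 0.024
gripper_force: 30.0
time_s: 8.5
tcp_pos: [0.5077, 0.1061, 0.0823]
eef_rot: [-180.0, 0.0, -96.0]
contact_force: [-1.1, -1.2, 3.4]
gripper_width: 0.0237
gripper_force: 30.0
```

```bash
python3 -m handwheel '[[0.5,0,0,0,0],[0.4,0,0,0,0],[0.4,0,0,0,0],[0.4,0,0,0,0],[0.4,0,0,4,0],[0.4,0,0,9,0],[0.4,0,1,14,0],[0.4,0,2,16,0]]'; python3 -m handwheel '[[0.4,0,0,0,0],[0.4,0,0,0,0],[0.4,0,0,0,0],[0.4,0,0,0,0],[0.4,0,0,0,0],[0.4,0,0,0,0],[0.4,0,0,0,0],[0.4,0,0,0,0]]'
cat > bub.py <<'E'
from h import *
def bub(cap=True):
    s=get_state();C=cam('wrist',s);a,d=imaging.capture('wrist')
    f=finder.cut_out('wrist','level'); out=None
    hsv=cv2.cvtColor(a,cv2.COLOR_RGB2HSV)
    for g in f:
        P=cloud(g['region'],d,C)
        if len(P)and abs(np.median(P[:,0])-.507)<.07 and abs(np.median(P[:,1])-.1)<.1: out=g;break
    if out is None: print('no level',[(g['p'],g['pixel']) for g in f]); return a,d,C
    hi=P[P[:,2]>np.percentile(P[:,2],97)-.008]
    print('level rect',cv2.minAreaRect((hi[:,:2]*1000).astype(np.float32)),'z',np.percentile(P[:,2],[5,95]).round(4),'pix',out['pixel'])
    m=out['region'].astype(np.uint8)
    green=((hsv[...,0]>40)&(hsv[...,0]<90)&(hsv[...,1]>100)&(cv2.dilate(m,np.ones((5,5)))>0))
    v,u=np.nonzero(green);G=onz(np.c_[u,v],.111,C)
    print('green y range',np.percentile(G[:,1],[1,99]).round(4),'rows',v.min(),v.max(),'cols',u.min(),u.max())
    return a,d,C
E
python3 - <<'E'
from bub import *
print(get_state()['tcp_pos'])
a,d,C=bub();save(a,'w3.png')
E
```

```text
time_s: 9.5
tcp_pos: [0.5087, 0.1268, 0.2456]
eef_rot: [-179.8, 0.2, -96.0]
contact_force: [-0.5, -0.3, -0.3]
gripper_width: 0.0527
gripper_force: 0.0
time_s: 10.5
tcp_pos: [0.5076, 0.1262, 0.2421]
eef_rot: [-180.0, 0.0, -96.0]
contact_force: [-0.4, -1.1, -0.1]
gripper_width: 0.0526
gripper_force: 0.0
[0.50757509 0.12615043 0.24208246]
no level [(0.65, [463.7, 169.3])]
```

View pics/w3.png

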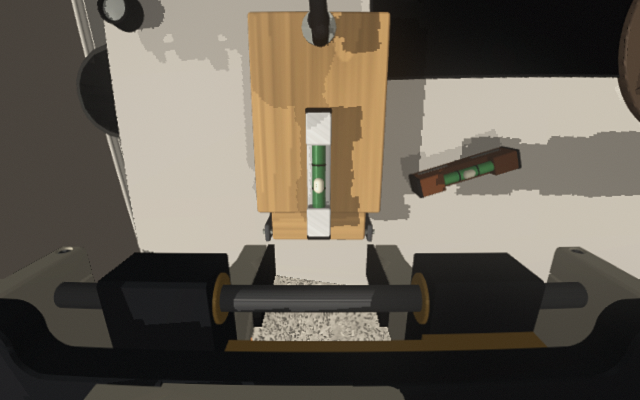

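The level lies upright along the board. The bubble is at (318,186), hinge side of the vial's middle at about row 177. I'll measure it more finely.

```bash
cat > bub.py <<'E'
from h import *
def bub():
    s=get_state();C=cam('wrist',s);a,d=imaging.capture('wrist')
    ax=np.array([np.cos(np.radians(84)),np.sin(np.radians(84))]); c=np.array([.508,.107])
    K,D,W=C; q=np.linspace(-.045,.045,361)
    acc=[]
    for o in np.linspace(-.003,.003,7):   # sample the vial strip along its length, at height of its top
        p=np.c_[c+q[:,None]*ax+o*np.array([ax[1],-ax[0]]),np.full(len(q),.109)]
        pc=(p-W[:3,3])@W[:3,:3]; uv=cv2.projectPoints(pc,np.zeros(3),np.zeros(3),K,D)[0][:,0].astype(np.float32)
        acc.append(cv2.remap(a,uv[:,0],uv[:,1],cv2.INTER_LINEAR)[0+0:,0] if False else cv2.remap(a,uv[:,:1],uv[:,1:],cv2.INTER_LINEAR)[:,0])
    m=np.mean(acc,0); g=m[:,1]-m[:,0]          # greenness
    gi=q[g>18]; lo,hi=gi.min(),gi.max(); ins=(q>lo)&(q<hi)
    w=np.clip(m[:,0]-m[ins,0].min()-.5*np.ptp(m[ins,0]),0,None)*ins
    print('t',s['time_s'],'vial mm',lo*1e3,hi*1e3,'bubble mm from middle (+hinge)',((w*q).sum()/w.sum()-(lo+hi)/2)*1e3,'spread',q[w>0].min()*1e3,q[w>0].max()*1e3, 'R', m[::20,0].astype(int))
    return a
E
python3 -c "from bub import *; bub()"
```

```text
t 10.6 vial mm -31.25 30.25 bubble mm from middle (+hinge) 8.246691317878252 spread 0.5000000000000004 14.750000000000005 R [223 227 225  84  83  83  78  81  80 122 222 223 124  78  79  89 221 219
 219]
```

```bash
python3 -m handwheel '[[0.5,-0.4,-3,0,1],[0.5,-0.6,-6,0,2],[0.5,-0.8,-9,0,3],[0.5,-1,-12,0,4],[0.5,-1.2,-14.5,0,5],[0.5,-1.4,-16,0,6],[0.5,-1.4,-16,-4,6],[0.5,-1.4,-16,-7,6]]'
```

```text
time_s: 11.65
tcp_pos: [0.4933, -0.0342, 0.1711]
eef_rot: [-180.0, 0.0, -90.0]
contact_force: [-0.5, -0.3, -0.4]
gripper_width: 0.0436
gripper_force: 0.0
```

```bash
python3 -m handwheel '[[0.5,0,0,-3,0],[0.5,0,0,-5.5,0],[0.5,0,0,-6.9,0],[0.5,0,0,-6.9,0],[1,0,0,-6.9,0],[1,0,0,-6.9,0],[1,0,0,-6.9,0],[1,0,0,-6.9,0]]' 20
```

```text
time_s: 12.65
tcp_pos: [0.4928, -0.0339, 0.1031]
eef_rot: [179.9, 0.0, -90.0]
contact_force: [-4.2, 0.4, 2.6]
gripper_width: 0.0138
gripper_force: 20.0
```

```bash
python3 -m handwheel '[[1,0,0,0,-8],[1,0,0,0,-16],[1,0,0,0,-24],[1,0,0,0,-32],[1,0,0,0,-40],[1,0,0,0,-48],[1,0,0,0,-56],[1,0,0,0,-64]]'; python3 -m handwheel '[[1,0,0,0,-8],[1,0,0,0,-16],[1,0,0,0,-24],[1,0,0,0,-32],[1,0,0,0,-36],[1,0,0,0,-36],[1,0,0,0,-36],[1,0,0,0,-36]]'
python3 - <<'E'
from h import *
s=get_state();print(s['joints'].round(1),s['moment'])
a,d=imaging.capture('wrist');b,_=imaging.capture('top')
t=cv2.resize(b[180:260,200:330],(640,394),interpolation=cv2.INTER_CUBIC)
save(np.vstack([cv2.resize(a,(320,200)),cv2.resize(t,(320,197))]),'k1.png')
E
```

```text
time_s: 13.65
tcp_pos: [0.4932, -0.0341, 0.1032]
eef_rot: [-180.0, -0.0, -154.2]
contact_force: [-1.9, -0.5, 2.0]
gripper_width: 0.014
gripper_force: 20.0
time_s: 14.65
tcp_pos: [0.4931, -0.0343, 0.103]
eef_rot: [-180.0, -0.0, 170.1]
contact_force: [-2.6, -4.5, 1.8]
gripper_width: 0.014
gripper_force: 20.0
[  18.9   10.6  -31.3    0.   -48.2 -118.8] [-1.64982302  0.84923397 -0.02857865]
```

View pics/k1.png

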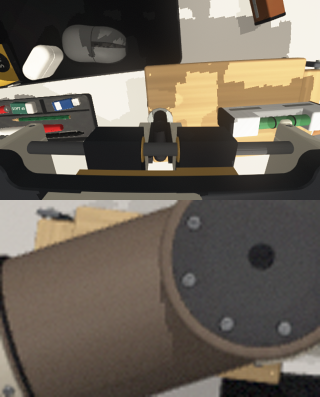

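The wrist view shows the bubble roughly centred, but obliquely. I'll release the grip and go back to the viewing pose to check.

```bash
python3 -m handwheel '[[0.5,0,0,0,0],[0.5,0,0,0,0],[0.5,0,0,0,0],[0.5,0,0,4,0],[0.5,0,0,8,0],[0.5,0,0,12,8],[0.5,0,0,14,18],[0.5,0,4,14,28]]'; python3 -m handwheel '[[0.5,0.2,4,0,10],[0.5,0.5,8,0,20],[0.5,1.4,12,0,30],[0.5,1.4,12,0,40],[0.5,1.4,12,0,50],[0.5,1.4,12,0,60],[0.5,1.4,12,0,66],[0.5,1.4,12,0,66]]'
python3 - <<'E'
from bub import *
print(get_state()['tcp_pos'],get_state()['eef_rot'])
a=bub();save(a[100:260,220:420],'b2.png')
E
```

```text
time_s: 15.75
tcp_pos: [0.4946, 0.0058, 0.2451]
eef_rot: [-180.0, 0.2, -161.8]
contact_force: [0.0, 0.6, -0.2]
gripper_width: 0.0437
gripper_force: 0.0
time_s: 16.75
tcp_pos: [0.5076, 0.1263, 0.243]
eef_rot: [-180.0, 0.0, -96.0]
contact_force: [-0.6, 0.3, 0.9]
gripper_width: 0.0438
gripper_force: 0.0
[0.50759466 0.12632577 0.24300401] [-1.79999290e+02  1.09677210e-02 -9.60102834e+01]
t 16.75 vial mm -30.5 31.5 bubble mm from middle (+hinge) 0.10717470334042369 spread -6.749999999999999 7.5 R [223 226 225  98  83  84  80  75 200 223 221  67  78  78  77  72 221 219
 219]
```

View pics/b2.png

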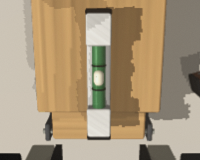

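The bubble is centred to within about 0.1 mm, standing between the two rings. Now I'll press with open fingers straddling the vial, one on each metal end.

```bash
python3 -m handwheel '[[0,0,-0.5,0,10],[0,0,-1,0,20],[0,0,-1.5,0,30],[0,0,-1.9,0,40],[0,0,-1.9,0,50],[0,0,-1.9,0,60],[0,0,-1.9,0,70],[0,0,-1.9,0,80]]';python3 -m handwheel '[[0,0,0,-2,10],[0,0,0,-5,10],[0,0,0,-8,10],[0,0,0,-10,10],[0,0,0,-11.5,10],[0,0,0,-12.1,10],[0,0,0,-12.1,10]]'; python3 -c "
from plant import get_state as g
s=g();print(s['tcp_pos'],s['eef_rot'],s['contact_force'])"
```

```text
time_s: 17.8
tcp_pos: [0.5076, 0.1072, 0.2431]
eef_rot: [-180.0, -0.0, -15.8]
contact_force: [0.8, 0.1, -0.1]
gripper_width: 0.0877
gripper_force: 0.0
time_s: 18.68
tcp_pos: [0.5077, 0.1072, 0.1221]
eef_rot: [180.0, -0.0, -6.0]
contact_force: [0.4, 0.2, 1.4]
gripper_width: 0.0878
gripper_force: 0.0
[0.50772426 0.10719925 0.12213924] [ 1.79993847e+02 -3.43629908e-03 -5.99508306e+00] [0.4165313  0.16434637 1.36393415]
```

```bash
python3 -m handwheel '[[0,0,0,-0.3,0],[0,0,0,-0.6,0],[0,0,0,-0.8,0],[0,0,0,-0.8,0],[0,0,0,-0.8,0]]'; python3 -m handwheel '[[0,0,0,-0.1,0],[0,0,0,-0.1,0],[0,0,0,-0.1,0]]'
```

```text
time_s: 19.3
tcp_pos: [0.5076, 0.1072, 0.1141]
eef_rot: [-180.0, -0.0, -6.0]
contact_force: [-0.9, -0.5, -0.0]
gripper_width: 0.0875
gripper_force: 0.0
time_s: 19.68
tcp_pos: [0.5076, 0.1072, 0.1131]
eef_rot: [-180.0, -0.0, -6.0]
contact_force: [0.1, 0.3, 0.2]
gripper_width: 0.0873
gripper_force: 0.1
```

```bash
python3 -m handwheel '[[0,0,0,-0.1,0],[0,0,0,-0.15,0],[0,0,0,-0.15,0],[0,0,0,-0.15,0]]'; python3 -m handwheel '[[0,0,0,-0.05,0],[0,0,0,-0.1,0],[0,0,0,-0.1,0],[0,0,0,-0.1,0]]'
```

```text
time_s: 20.18
tcp_pos: [0.5077, 0.1072, 0.1118]
eef_rot: [-180.0, -0.0, -6.0]
contact_force: [-1.4, -0.3, 4.6]
gripper_width: 0.0872
gripper_force: 2.5
time_s: 20.68
tcp_pos: [0.5077, 0.1072, 0.111]
eef_rot: [-180.0, -0.0, -6.0]
contact_force: [-3.0, -0.1, 7.7]
gripper_width: 0.0877
gripper_force: 4.0
```

```bash
python3 -m handwheel '[[0,0,0,-0.05,0],[0,0,0,-0.1,0],[0,0,0,-0.1,0],[0,0,0,-0.1,0],[0,0,0,-0.1,0],[0,0,0,-0.1,0],[0,0,0,-0.1,0],[0,0,0,-0.1,0]]'
python3 - <<'E'
from h import *
for i in range(4):
    a,_=imaging.capture('wrist');s=get_state();print(s['contact_force'].round(1),s['moment'].round(2),s['tcp_pos'].round(4))
b,_=imaging.capture('scene')
save(np.vstack([a,cv2.resize(b[100:260,200:400],(640,512))[:180]]),'p1.png')
E
```

```text
time_s: 21.68
tcp_pos: [0.5078, 0.1072, 0.1103]
eef_rot: [-180.0, -0.0, -6.0]
contact_force: [-4.0, 0.1, 10.7]
gripper_width: 0.0875
gripper_force: 5.3
[-3.8  0.1 11.1] [-0.25  1.54 -0.1 ] [0.5077 0.1071 0.1103]
[-3.3  0.5 10.2] [-0.21  1.56 -0.1 ] [0.5078 0.1072 0.1103]
[-3.2 -0.6 11.4] [-0.28  1.59 -0.09] [0.5077 0.1071 0.1103]
[-3.1 -0.3  9.9] [-0.21  1.55 -0.09] [0.5078 0.1072 0.1104]
```

View pics/p1.png

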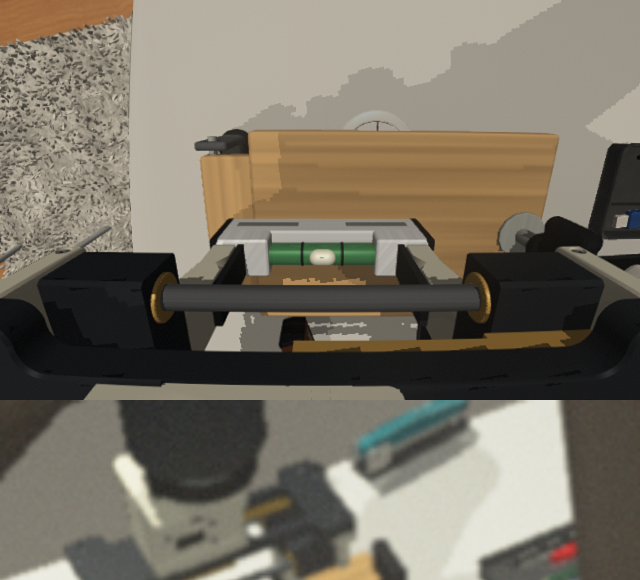

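The bubble (309–335 px) sits centred between the rings (302 and 342 px). The press is steady at about 10.5 N and the fingers are well clear of the grip.

```bash
python3 -c "
from plant import r
print(r.close_job())"
```

```text
the job is handed in; nothing more can be done
None
```

I handed the job in with the level lying upright on the board, the bubble centred between the lines, and the fingers pressing down at about 10.5 N, clear of the grip; the hand-in returned no verdict.

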